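# Set the electrode gap with the thumbwheel and lock it

### The job

Set the electrode gap on the small bench jig: with a fingertip, roll the knurled thumbwheel, its top toward the electrodes, stroke by stroke until the orange pointer of the moving jaw lines up with the black line on the yellow gauge tab. Then push the red locking lever round with a finger until it stops and take the hand away. Turn the wheel by rolling only, do not pinch it, push the jaw or the gauge tab directly, or move the blue-capped vial and the rubber stopper beside the jig.

Things in the scene. Friction and masses are not known exactly. Their poses are not given: they have to be found in the camera images.
- jig: Electrode-gap jig, screwed to the worktop (fixed). Its aluminium base is 90 mm (x) by 222 mm (y, from -117 to +105 mm) and 14 mm high. Origin under the base on the worktop; x points away from the robot at yaw 0, y along the jig toward the wheel end, z up. Wheel at the +y end, lever at the -y end; between them two upright 36 x 4 mm electrode plates reaching z = 64 mm: the fixed copper one (gap face at y = -81 mm) and the steel one on the moving jaw.
- wheel_hub (a point): Centre of the thumbwheel, on its axle (parallel to the jig's x), 50 mm above the worktop, at (0, 58, 50) mm in the jig. The wheel is dark steel, 32 mm in radius over 32 round-backed ribs of 1.6 mm radius (6 mm apart), 16 mm wide between brass side flanges of 27 mm radius (19.6 mm over the flanges). Its top stands 82 mm above the worktop. Grey cheeks on both sides (36 mm over all) rise to 72 mm, so only the top is free.
- wheel (a joint): Turn of the thumbwheel, rad, 0 to 6.6. It grows as the top of the wheel moves toward the jig's -y (toward the electrodes) and it closes the gap by 6 mm per rad (1 mm of pointer for about 5.3 mm of rim). It turns stiffly (about 1.3 N at the rim), both ways, and stays where it is left. Starts between 0 and 1.
- jaw: Moving jaw: black 36 x 16 mm block carrying the steel electrode plate and the orange pointer; slides along the jig's y, driven by the wheel (toward -y closes the gap). Origin at worktop height below the middle of the steel plate, whose gap face is 2 mm further toward -y.
- pointer (a point): Tip of the orange pointer (2.5 mm wide) on the front (-x) side of the jaw, 22 mm above the worktop.
- mark (a point): Inner end of the black line (2.2 mm wide) on the top of the yellow gauge tab (10 x 14 mm, 21 mm high) on the front of the base; its axes are parallel to the jig's. The tab is clamped at another place along y each time, 9 to 26 mm beyond the pointer at the start; the pointer is on the line when both have the same y in the jig.
- lock (a joint): Angle of the red locking lever, rad: 0 open (arm points to the jig's -y), 1.45 at its stop (arm points almost to the jig's -x). Seen from above it turns clockwise. Stays where it is left; about 1 N at the knob moves it.
- lock_pivot (a point): Pivot of the locking lever, at (0, -99, 46) mm in the jig, vertical axis.
- lock_knob (a point): Centre of the top of the lever's upright red knob, 50 mm from the pivot; the knob is a cylinder of 16 mm diameter that stands from 46 to 76 mm above the worktop, with nothing below it outside the base.
- blue_vial: Loose glass sample vial with blue cap, 28 mm diameter, 57 mm high, standing behind the jig (+x side), origin under its centre. Leave it.
- stopper: Loose red-brown rubber stopper, 29 mm diameter, 26 mm high, standing in front of the jig's wheel end, origin under its centre. Leave it.

How it is judged:
By the outcome, as a careful person would: the job done as asked, in the order asked, and still so for the second after the job is handed in, with the robot touching nothing.
It also fails if it takes over 51 s, if anything falls off the work surface, if the arm or the gripper's body presses on something with over 40 N, if the wrist force passes 120 N, or if a joint passes its speed limit or range.

### The arm

A 6-joint arm with a two-finger parallel gripper is mounted at the origin on a cart in front of the work surface, level with it; the furniture and walls round the work are solid. World frame = base frame: x ahead of the robot, y to its left, z up, the work surface at z = 0. Lengths are in mm, angles in rad, forces in N, time in s.
With the tool pointing down it reaches from about 275 to 1000 mm from the base axis. Payload 8.4 kg.
Tool frame: the origin (TCP) lies midway between the tips of the shut fingers; the grasp point (between the pads) lies 19 mm behind it; z points along the fingers, y is the line along which they close (so a half turn about z gives the same grasp; the last joint's range is limited). The gripper opens to 85 mm and grips with 20 to 120 N. Pads are 22 mm wide; open, the fingers measure 114 mm over their backs; the gripper's body (76 mm by 85 mm) begins 54 mm behind the grasp point. The pads swing forward as they close: fully open they stand 13 mm farther back than shut.
Start: joints at [-1.274, 0.353, 1.633, -0, 1.155, -0.002], TCP at [183.982, -597.309, 231.281] pointing down, gripper open.
Joint ranges: [-2.63, 2.63], [-0.92, 2.1], [0.06, 2.66], [-1.3, 4.44], [0, 2.69], [-3.02, 3.02]. Speed limits (rad/s): [2.22, 2.22, 2.79, 3.14, 3.14, 3.14].

### API

Orientations are given as [roll, pitch, yaw] about the fixed x, y, z axes, in that order (R = Rz(yaw) Ry(pitch) Rx(roll)).
In Python, from rig import telemetry, optics, r gives the robot as it stands.
- The arm moves only by the tool play_rows, never from a script. Its arguments are lists of equal length, an entry for each row: "dp": the shift along the tool's x, y, z in units of 40 mm (1.0 is 40 mm), a list of three; "rot": the turn, a rotation vector about the tool's x, y, z in units of 6 degrees (1.0 is 6 degrees), a list of three. In form: {"dp": [[tx, ty, tz], ...], "rot": [[ax, ay, az], ...]}. A call has 1 to 5 rows; each row is the pose to reach, as a shift and turn from the pose commanded when the call began, along the tool's axes at that moment; what a row does not reach only later rows make up. A row lasts 1/12 s, in which the tool goes at most 41.7 mm and 7.16 degrees, less where a joint would pass 70% of its speed; a pose out of reach is approached as far as the arm can. A call with a gripper value outside its range is refused whole. "fingers" is the opening, from 0 (shut) to 1 (fully open), set as the call begins (left out, the last holds). The fingers move at their own pace and stop on an object; "grip_force" is the grip in N (left out, the last holds). Time passes only in rows, so rows that repeat a pose let the fingers close. It gives the time, the measured TCP pose, the force, the opening and the grip force at its end, in the units of the state.
- telemetry.sense(): the state, without advancing time (a new reading comes with each control period).
- optics.grab_frame(name): name is "scene" or "top" or "wrist"; returns a dict with "color" (400x640x3 uint8, red, green, blue), "mtx" (3x3 intrinsics, pixels), "D" ([k1, k2, p1, p2, k3] as OpenCV has them; the pictures are not rectified), "R" (3x3) and "t" (3): a world point X has camera coordinates R X + t; the wrist camera has in their place "mount" (4x4, takes a point from camera to tool coordinates, whose origin is the TCP and whose axes are the flange's). Camera axes: x right, y down, z forward; pixel columns grow to the right and rows downward; lengths in mm; the calibration is good to about 2 mm. A picture is of the moment at which its call begins: read the wrist's pose just before it. There is no depth.
- r.sign_off(): hands the job in; it is judged then, once.
The state is a dict: "clock": time; "qpos": joint angles; "qvel": joint speeds; "joint_efforts": joint torques, N m; "eef_pos": TCP position; "tcp_rot": TCP orientation; "contact_force": force on the tool from outside, world axes, zero at the start; "wrist_torque": the same for the moment, N m; "opening": opening from 0.0 (shut) to 1.0 (fully open); "grasp_force": force on a finger pad.
Only numpy, scipy, OpenCV 4.12 (cv2) and the standard library are available. Lean on these libraries where they do the work, as an engineer would, in place of code of your own. Each camera call takes 0.05 s, during which the arm holds its last target. There are 200 camera calls.

## Working session

There is one attempt and no reset: what is moved stays moved. The work goes in short steps, Python scripts to look and compute and a tool call to move; the robot and the scene stay as the last step left them, time stands still between calls to the robot, and variables do not carry over. Pictures are saved under pics/ and viewed, at most 10 in all, crops included, and the job is handed in when it is done.

Besides the shell and the picture viewer there is one more tool, called after "Emit:" by a JSON object that holds its "name" and its "arguments", one argument or row to a line. play_rows: Moves the arm, as the interface text tells. Its arguments: {"type":"object","properties":{"dp":{"type":"array"},"rot":{"type":"array"},"fingers":{"type":"number"},"grip_force":{"type":"number"}},"required":["dp","rot"]}

```bash
mkdir -p pics; ls
python3 - <<'E'
from rig import telemetry, optics, r
import cv2,numpy as np
s=telemetry.sense(); print({k:np.round(v,3).tolist() for k,v in s.items()})
for n in("scene","top"):
    f=optics.grab_frame(n); cv2.imwrite(f"pics/{n}0.png",f["color"][:,:,::-1]); np.savez(f"{n}0.npz",**f)
    print(n,f["mtx"],f["D"],f["R"],f["t"])
E
```

```text
pics
{'clock': 0.0, 'qpos': [-1.274, 0.354, 1.634, 0.0, 1.155, -0.002], 'qvel': [-0.0, 0.002, -0.001, 0.0, -0.001, -0.001], 'joint_efforts': [0.001, -60.526, -34.207, 0.0, 0.009, 0.0], 'eef_pos': [183.822, -596.827, 230.538], 'tcp_rot': [-3.14, -0.0, 0.299], 'contact_force': [-0.406, -0.098, -0.471], 'wrist_torque': [-0.016, -0.001, 0.008], 'grasp_force': 0.0, 'opening': 1.0}
scene [[450.34859138   0.         318.37094861]
 [  0.         450.34859138 197.55147542]
 [  0.           0.           1.        ]] [-0.04700918  0.          0.          0.          0.        ] [[ 0.54356156 -0.83934984  0.00571738]
 [-0.48825505 -0.32171904 -0.81123601]
 [ 0.6827502   0.43816517 -0.5846909 ]] [-370.09755378  298.45063546  585.22892232]
top [[393.09629846   0.         309.82114402]
 [  0.         393.09629846 200.56045572]
 [  0.           0.           1.        ]] [-0.00281255  0.          0.          0.          0.        ] [[ 0.02732475 -0.99932113 -0.02471099]
 [-0.99745282 -0.02562763 -0.06656648]
 [ 0.06588801  0.02646696 -0.99747595]] [-104.66563543  530.8311847   902.13499991]
```

View pics/scene0.png

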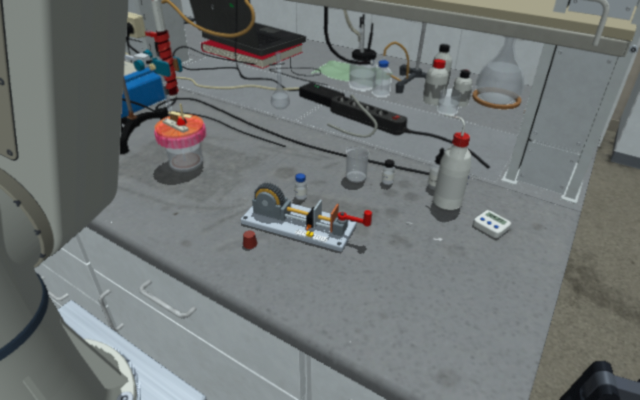

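View pics/top0.png

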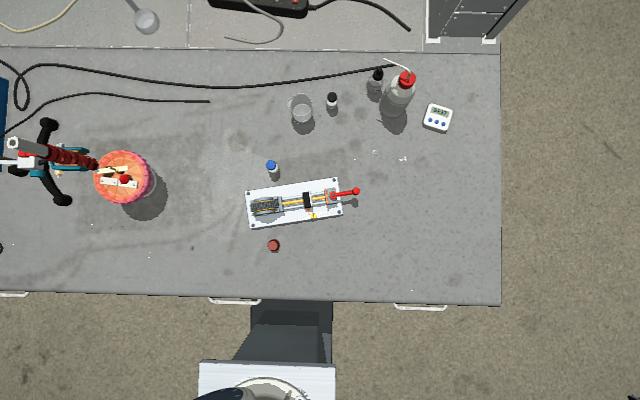

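The scene view shows the jig with its wheel at (268,200) and red knob at (367,217). In the top view the base corners are near (246,191), (336,178), (343,213) and (251,229), the knob is at (355,191), the vial at (271,166) and the stopper at (273,245).

```bash
cat > h.py <<'E'
import numpy as np,cv2
def ray(f,uv):
    p=cv2.undistortPoints(np.array([[uv]],float),f["mtx"],f["D"])[0,0]
    R=f["R"];c=-R.T@f["t"];d=R.T@np.array([p[0],p[1],1]);return c,d
def atz(f,uv,z):
    c,d=ray(f,uv);return c+d*(z-c[2])/d[2]
def proj(f,X):
    return cv2.projectPoints(np.array(X,float).reshape(-1,1,3),cv2.Rodrigues(f["R"])[0],f["t"].reshape(3,1),f["mtx"],f["D"])[0][:,0]
def jig(P,X):
    x,y,a=P;X=np.atleast_2d(X).astype(float);c,s=np.cos(a),np.sin(a)
    return np.c_[x+c*X[:,0]-s*X[:,1],y+s*X[:,0]+c*X[:,1],X[:,2]]
def tojig(P,X):
    x,y,a=P;c,s=np.cos(a),np.sin(a);d=np.array(X,float)-[x,y,0]
    return np.array([c*d[0]+s*d[1],-s*d[0]+c*d[1],d[2]])
def wristframe(s,f):
    from scipy.spatial.transform import Rotation as Ro
    T=np.eye(4);T[:3,:3]=Ro.from_euler('xyz',s["tcp_rot"]).as_matrix();T[:3,3]=s["eef_pos"]
    M=np.linalg.inv(T@f["mount"]);f=dict(f);f["R"]=M[:3,:3];f["t"]=M[:3,3];return f
E
python3 - <<'E'
from h import *
from scipy.optimize import least_squares
f=dict(np.load("top0.npz"))
c=[(246,191),(336,178),(343,213),(251,229)]
J=[(45,105,14),(45,-117,14),(-45,-117,14),(-45,105,14)]
for p in c: print(atz(f,p,14).round(1))
r_=least_squares(lambda P:(proj(f,jig(P,J))-c).ravel(),[500,0,0],x_scale=[100,100,.1])
P=r_.x;print(P,r_.fun.round(1))
print(proj(f,jig(P,[[0,-149,76],[0,58,82]])).round(1))
print('vial',atz(f,(271,164),57),'stop',atz(f,(273,245),26), 'knob',atz(f,(355.5,191),76),'in jig',tojig(P,atz(f,(355.5,191),76)))
print(np.rad2deg(P[2]), jig(P,[[0,58,82],[0,-149,76]]))
E
python3 - <<'E'
import cv2
a=cv2.imread('pics/top0.png')[150:260,220:380]
b=cv2.imread('pics/scene0.png')[165:265,225:385]
cv2.imwrite('pics/crop0.png',cv2.resize(cv2.vconcat([a,b]),None,fx=2.8,fy=2.8,interpolation=cv2.INTER_CUBIC))
E
```

```text
[552.3  60.5  14. ]
[ 588.2 -150.5   14. ]
[ 506.5 -168.7   14. ]
[463.4  45.3  14. ]
[ 5.26524639e+02 -4.74172509e+01  1.85281968e-01] [-1.5  0.3  1.6 -1.7  0.8  1.2 -0.9  0.1]
[[356.7 190.6]
 [262.8 205.4]]
vial [611.00267626  -1.92724326  57.        ] stop [428.19611298  -8.91479062  26.        ] knob [ 552.94228735 -191.23522942   76.        ] in jig [  -0.52918508 -146.22319598   76.        ]
10.615874780141246 [[ 515.83966583    9.59004113   82.        ]
 [ 553.97396814 -193.86701819   76.        ]]
```

View pics/crop0.png

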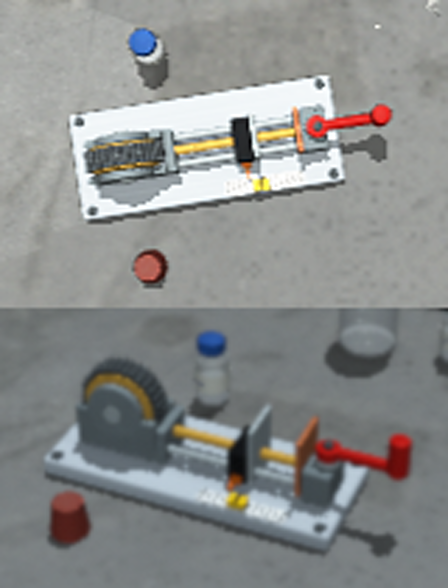

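The crop confirms the corners. The orange pointer sits about 5 px (roughly 12 mm) to the wheel side of the yellow tab. The jig is at about (526,-47) with a yaw of about 0.18. Next I'll move above it for a close look.

Emit:
{"name": "play_rows", "arguments": {
  "dp": [
    [0.71,-0.69,0],
    [1.42,-1.38,0],
    [2.13,-2.07,0],
    [2.84,-2.76,0],
    [3.55,-3.45,0]
  ],
  "rot": [
    [0,0,0],
    [0,0,0],
    [0,0,0],
    [0,0,0],
    [0,0,0]
  ],
  "fingers": 0
}}

```text
clock: 0.52
eef_pos: [279.3, -421.8, 230.9]
tcp_rot: [-3.141, 0.0, 0.298]
contact_force: [0.6, -0.9, 0.5]
opening: 0.299
grasp_force: 0.0
```

Emit:
{"name": "play_rows", "arguments": {
  "dp": [
    [0.71,-0.69,0],
    [1.42,-1.38,0],
    [2.13,-2.07,0],
    [2.84,-2.76,0],
    [3.55,-3.45,0]
  ],
  "rot": [
    [0,0,0],
    [0,0,0],
    [0,0,0],
    [0,0,0],
    [0,0,0]
  ]
}}

```text
clock: 0.93
eef_pos: [374.4, -248.1, 231.2]
tcp_rot: [-3.142, 0.0, 0.298]
contact_force: [0.8, -0.3, 0.5]
opening: -0.002
grasp_force: 0.0
```

Emit:
{"name": "play_rows", "arguments": {
  "dp": [
    [0.71,-0.69,0],
    [1.42,-1.38,0],
    [2.13,-2.07,0],
    [2.84,-2.76,0],
    [3.55,-3.45,0]
  ],
  "rot": [
    [0,0,0],
    [0,0,0],
    [0,0,0],
    [0,0,0.5],
    [0,0,1.1]
  ]
}}

```text
clock: 1.35
eef_pos: [469.6, -74.3, 231.3]
tcp_rot: [3.142, 0.0, 0.182]
contact_force: [1.3, -0.8, 0.2]
opening: -0.004
grasp_force: 0.0
```

Run:
```python
from rig import telemetry, optics
from h import *
s=telemetry.sense(); f=optics.grab_frame("wrist")
print({k:np.round(s[k],3).tolist() for k in("clock","qpos","eef_pos","tcp_rot","opening","contact_force")}); print(f["mount"].round(3),f["mtx"],f["D"])
cv2.imwrite("pics/w1.png",f["color"][:,:,::-1]); np.savez("w1.npz",**wristframe(s,f))
```

```text
{'clock': 1.35, 'qpos': [-0.16, 0.118, 1.943, -0.0, 1.081, 1.229], 'eef_pos': [469.602, -74.26, 231.259], 'tcp_rot': [3.142, 0.0, 0.182], 'opening': -0.004, 'contact_force': [1.269, -0.81, 0.16]}
[[ 0.00000e+00 -9.47000e-01 -3.21000e-01  8.12270e+01]
 [ 1.00000e+00 -0.00000e+00  0.00000e+00 -1.26000e-01]
 [-0.00000e+00 -3.21000e-01  9.47000e-01 -1.42088e+02]
 [ 0.00000e+00  0.00000e+00  0.00000e+00  1.00000e+00]] [[318.24502815   0.         320.3506602 ]
 [  0.         318.24502815 194.58592563]
 [  0.           0.           1.        ]] [-0.02832612  0.          0.          0.          0.        ]
```

View pics/w1.png

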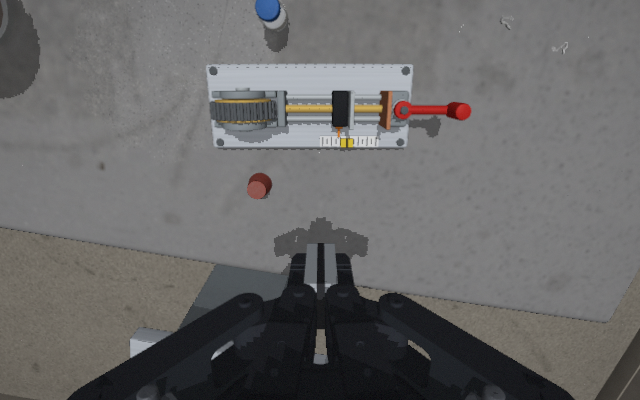

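The wrist view shows the jig squarely: base corners (207,65), (412,65), (408,149), (215,149), pointer about (339,133), tab about (347,142), wheel (243,110) and knob (462,111).

Run:
```python
from h import *
from scipy.optimize import least_squares
f=dict(np.load("w1.npz"))
c=[(207.5,65),(412.5,65),(408.5,149),(214.5,149)]
J=[(45,105,14),(45,-117,14),(-45,-117,14),(-45,105,14)]
r_=least_squares(lambda P:(proj(f,jig(P,J))-c).ravel(),[500,0,0],x_scale=[100,100,.1])
P=r_.x;print(P,r_.fun.round(1));np.save("P.npy",P)
print('pred hub top, knob',proj(f,jig(P,[[0,58,82],[0,-149,76]])).round(1))
print('knob in jig',tojig(P,atz(f,(462,111),76)),'ptr',tojig(P,atz(f,(338.5,136),22)),'mark',tojig(P,atz(f,(347,142),21)))
print('top of wheel world',jig(P,[[0,58,82],[0,-149,76]]).round(1),'vial',atz(f,(267,8),57),'stop',atz(f,(260,181),26))
im=f["color"][85:160,300:400,::-1]
cv2.imwrite("pics/c1.png",cv2.resize(im,None,fx=8,fy=8,interpolation=cv2.INTER_CUBIC))
```

```text
[ 5.24370086e+02 -4.72685763e+01  1.82501552e-01] [-2.4  0.1  3.  -0.3 -0.1  0.3 -0.6  0.5]
pred hub top, knob [[236.8 113.7]
 [465.1 113.3]]
knob in jig [   1.99611351 -145.83784151   76.        ] ptr [-28.80422503 -36.51208736  22.        ] mark [-35.5720745  -46.10171738  21.        ]
top of wheel world [[ 513.8    9.8   82. ]
 [ 551.4 -193.8   76. ]] vial [606.60748553  -1.1220312   57.        ] stop [437.22762582 -10.36877684  26.        ]
```

View pics/c1.png

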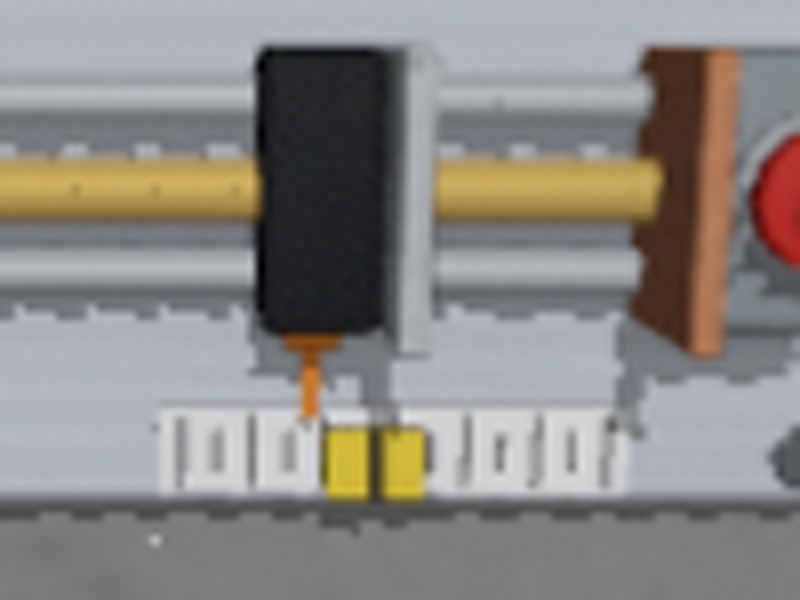

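The crop shows the pointer tip at about (338.8,136.9) px and the inner end of the line at about (347,138.5). That puts the pointer roughly 9.4 mm short. I'll check the scale, because the corner residuals run to 3 px.

Run:
```python
from h import *
f=dict(np.load("w1.npz"));P=np.load("P.npy");g=f["color"].astype(int)
for row in(75,85,140): print(row,[list(g[row,a:a+12].mean(1).astype(int)) for a in(202,404)])
print(proj(f,jig(P,[[x,y,14] for x in(45,-45) for y in(105,-117)])).round(1))
# wheel silhouette in row 110
print(list(g[108,204:222].mean(1).astype(int)),list(g[108,264:284].mean(1).astype(int)))
a=np.linspace(0,2*np.pi,200)
w=proj(f,jig(P,np.c_[0*a,58+32*np.cos(a),50+32*np.sin(a)]));print('pred wheel cols',w[:,0].min(),w[:,0].max())
print(proj(f,jig(P,[[0,-99,46],[0,-81,64],[0,-149,76],[0,-149,46]])).round(1))
m=(g[:,:,0]>150)&(g[:,:,1]<60);ys,xs=np.nonzero(m[80:140,385:480]);print('red cols',xs.min()+385,xs.max()+385,ys.min()+80,ys.max()+80)
```

```text
75 [[np.int64(126), np.int64(130), np.int64(129), np.int64(125), np.int64(129), np.int64(172), np.int64(185), np.int64(185), np.int64(185), np.int64(186), np.int64(179), np.int64(152)], [np.int64(172), np.int64(151), np.int64(141), np.int64(174), np.int64(186), np.int64(185), np.int64(187), np.int64(177), np.int64(152), np.int64(124), np.int64(115), np.int64(116)]]
85 [[np.int64(131), np.int64(129), np.int64(129), np.int64(128), np.int64(122), np.int64(132), np.int64(169), np.int64(183), np.int64(183), np.int64(183), np.int64(183), np.int64(184)], [np.int64(183), np.int64(183), np.int64(182), np.int64(182), np.int64(182), np.int64(183), np.int64(175), np.int64(161), np.int64(132), np.int64(117), np.int64(118), np.int64(116)]]
140 [[np.int64(130), np.int64(130), np.int64(128), np.int64(127), np.int64(128), np.int64(126), np.int64(127), np.int64(127), np.int64(128), np.int64(127), np.int64(123), np.int64(154)], [np.int64(164), np.int64(178), np.int64(170), np.int64(152), np.int64(126), np.int64(127), np.int64(127), np.int64(128), np.int64(128), np.int64(127), np.int64(128), np.int64(129)]]
[[205.1  65.1]
 [415.5  64.7]
 [213.9 149.5]
 [408.4 149.3]]
[np.int64(127), np.int64(129), np.int64(131), np.int64(131), np.int64(130), np.int64(116), np.int64(95), np.int64(85), np.int64(80), np.int64(80), np.int64(84), np.int64(73), np.int64(76), np.int64(86), np.int64(84), np.int64(71), np.int64(68), np.int64(81)] [np.int64(72), np.int64(90), np.int64(81), np.int64(55), np.int64(65), np.int64(89), np.int64(84), np.int64(57), np.int64(69), np.int64(80), np.int64(66), np.int64(72), np.int64(81), np.int64(106), np.int64(125), np.int64(135), np.int64(135), np.int64(138), np.int64(135), np.int64(128)]
pred wheel cols 211.00652384940076 277.4657269649466
[[402.7 110.7]
 [388.4 112. ]
 [465.1 113.3]
 [452.3 110.9]]
red cols 395 470 101 119
```

The wheel silhouette prediction (211–277) matches the picture, so the wheel position is good. Next I'll go above the +y side of the wheel top.

Emit:
{"name": "play_rows", "arguments": {
  "dp": [
    [0.5,-0.8,0.3],
    [1.0,-1.6,0.9],
    [1.47,-2.32,1.8],
    [1.47,-2.32,2.7],
    [1.47,-2.32,3.4]
  ],
  "rot": [
    [0,0,0],
    [0,0,0],
    [0,0,0],
    [0,0,0],
    [0,0,0]
  ]
}}

```text
clock: 1.82
eef_pos: [510.3, 27.8, 93.2]
tcp_rot: [-3.141, -0.0, 0.186]
contact_force: [-0.8, 0.1, -0.1]
opening: 0.0
grasp_force: 0.0
```

Emit:
{"name": "play_rows", "arguments": {
  "dp": [
    [0,0,0.05],
    [0,0,0.1]
  ],
  "rot": [
    [0,0,0],
    [0,0,0]
  ]
}}

```text
clock: 1.98
eef_pos: [508.7, 25.7, 90.2]
tcp_rot: [-3.141, 0.004, 0.184]
contact_force: [0.6, -0.6, 0.9]
opening: 0.001
grasp_force: 0.0
```

Run:
```python
from rig import telemetry, optics
from h import *
s=telemetry.sense(); f=optics.grab_frame("wrist");P=np.load("P.npy")
print({k:np.round(s[k],3).tolist() for k in("clock","eef_pos","tcp_rot","contact_force")},tojig(P,s["eef_pos"]))
F=wristframe(s,f);np.savez("w2.npz",**F);g=f["color"]
print(proj(F,[s["eef_pos"]]),proj(F,jig(P,[[0,58,82]])))
cv2.imwrite("pics/w2.png",cv2.resize(g[100:320,200:520,::-1],None,fx=2.5,fy=2.5,interpolation=cv2.INTER_CUBIC))
```

```text
{'clock': 1.983, 'eef_pos': [508.74, 25.708, 90.174], 'tcp_rot': [-3.141, 0.004, 0.184], 'contact_force': [0.624, -0.563, 0.871]} [-2.12582778 74.60116084 90.17410619]
[[320.55364287 256.48030439]] [[352.03120998 245.0876022 ]]
```

View pics/w2.png

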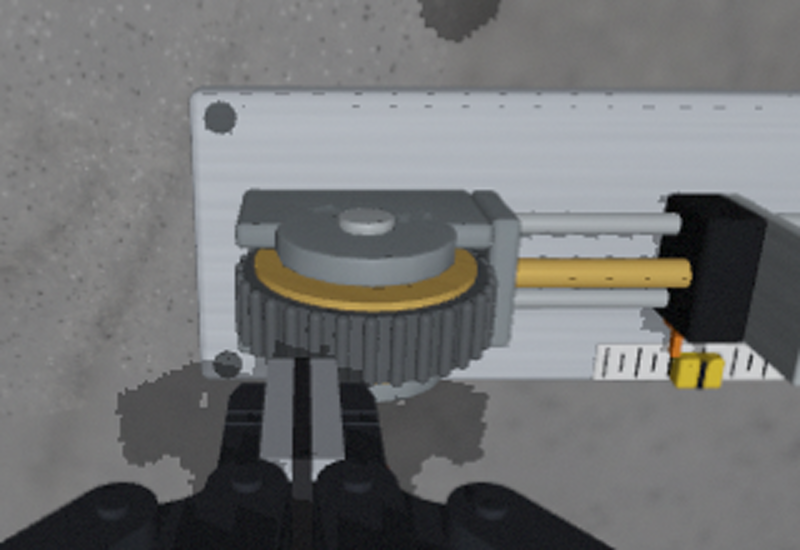

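Seen from close by, the shut fingertips (about 16 mm wide) hang just on the +y side of the wheel. The wheel spans cols 294–399, which matches the prediction to under 1 mm along y, and it lies about 3 mm further in +x. I'll touch down gently.

Emit:
{"name": "play_rows", "arguments": {
  "dp": [
    [0.12,0,0.1],
    [0.12,0,0.2],
    [0.12,0,0.25],
    [0.12,0,0.28],
    [0.12,0,0.28]
  ],
  "rot": [
    [0,0,0],
    [0,0,0],
    [0,0,0],
    [0,0,0],
    [0,0,0]
  ]
}}

```text
clock: 2.45
eef_pos: [514.9, 26.4, 80.4]
tcp_rot: [3.142, -0.001, 0.183]
contact_force: [-0.8, 0.0, -0.3]
opening: -0.001
grasp_force: 0.0
```

Emit:
{"name": "play_rows", "arguments": {
  "dp": [
    [0,0.05,0.02],
    [0,0.12,0.02],
    [0,0.2,0.01],
    [0,0.28,0.0],
    [0,0.36,0.0]
  ],
  "rot": [
    [0,0,0],
    [0,0,0],
    [0,0,0],
    [0,0,0],
    [0,0,0]
  ]
}}

```text
clock: 2.87
eef_pos: [517.8, 12.4, 81.5]
tcp_rot: [-3.141, -0.001, 0.184]
contact_force: [-3.8, 1.1, 16.5]
opening: -0.002
grasp_force: 8.4
```

Emit:
{"name": "play_rows", "arguments": {
  "dp": [
    [0,0.09,0.0],
    [0,0.18,0.0],
    [0,0.27,0.01],
    [0,0.36,0.03],
    [0,0.45,0.05]
  ],
  "rot": [
    [0,0,0],
    [0,0,0],
    [0,0,0],
    [0,0,0],
    [0,0,0]
  ]
}}

```text
clock: 3.28
eef_pos: [521.2, -5.8, 79.0]
tcp_rot: [3.141, -0.001, 0.184]
contact_force: [-1.9, -0.3, 3.5]
opening: -0.002
grasp_force: 2.1
```

Emit:
{"name": "play_rows", "arguments": {
  "dp": [
    [0,0,-0.3],
    [0,0,-0.6],
    [0,0,-0.6]
  ],
  "rot": [
    [0,0,0],
    [0,0,0],
    [0,0,0]
  ]
}}

```text
clock: 3.53
eef_pos: [522.1, -5.6, 103.9]
tcp_rot: [3.141, -0.003, 0.183]
contact_force: [0.3, -0.1, 0.3]
opening: 0.002
grasp_force: 0.0
```

```bash
cat > look.py <<'E'
import sys
from rig import telemetry, optics
from h import *
s=telemetry.sense(); f=optics.grab_frame("wrist");P=np.load("P.npy")
print({k:np.round(s[k],3).tolist() for k in("clock","eef_pos","tcp_rot","contact_force")},tojig(P,s["eef_pos"]).round(1))
F=wristframe(s,f);np.savez(sys.argv[1]+".npz",**F);g=f["color"]
cv2.imwrite(f"pics/{sys.argv[1]}_full.png",g[:,:,::-1])
hsv=cv2.cvtColor(g,cv2.COLOR_RGB2HSV).astype(int);H,S,V=hsv.transpose(2,0,1)
tab=(H>=23)&(H<=32)&(S>150)&(V>110)
ref=proj(F,jig(P,[[-36,-46.5,21]]))[0]
ptrp=proj(F,jig(P,[[-29,-40,22]]))[0]
print('expected tab',ref,'ptr near',ptrp)
yy,xx=np.mgrid[:400,:640]
tab&=(abs(xx-ref[0])<30)&(abs(yy-ref[1])<20)
ys,xs=np.nonzero(tab)
if len(xs):
    y0,y1,x0,x1=ys.min(),ys.max(),xs.min(),xs.max()
    sub=V[y0+2:y1-1,x0:x1+1].mean(0); w=np.clip(sub.max()*0.75-sub,0,None); w[:3]=0;w[-3:]=0
    col=x0+(w*np.arange(len(w))).sum()/w.sum()
    print('tab',x0,x1,y0,y1,'line col',col)
    print('line jig y',tojig(P,atz(F,(col,(y0+y1)/2),21))[:2])
o=(H>=6)&(H<=20)&(S>170)&(V>90)&(xx<x1+60)&(xx>x0-60)&(yy<y0+4)&(yy>y0-18)&(abs(xx-col)<45)
ys,xs=np.nonzero(o)
for y in sorted(set(ys)): 
    c=xs[ys==y]; print(y,len(c),c.min(),c.max(),'jig',tojig(P,atz(F,(c.mean(),y),22))[:2].round(2))
E
python3 look.py w3
```

```text
{'clock': 3.533, 'eef_pos': [522.057, -5.576, 103.938], 'tcp_rot': [3.141, -0.003, 0.183], 'contact_force': [0.28, -0.146, 0.328]} [  5.3  41.4 103.9]
expected tab [430.66676212 249.86548988] ptr near [423.88915582 242.56848466]
tab 420 437 243 254 line col 429.7114641477029
line jig y [-34.77795889 -45.59403123]
237 1 426 426 jig [-24.16 -41.14]
238 3 426 428 jig [-25.03 -42.02]
239 3 426 428 jig [-25.9  -42.12]
240 3 426 428 jig [-26.77 -42.22]
241 3 426 428 jig [-27.64 -42.31]
242 4 425 428 jig [-28.51 -42.01]
243 4 425 428 jig [-29.38 -42.11]
```

The pointer is now at jig y ≈ -42.1 and the line at ≈ -45.6, so about 3.5 mm (19 mm of rim) remains. I'll take a second, shorter stroke.

Emit:
{"name": "play_rows", "arguments": {
  "dp": [
    [-0.05,-0.4,0],
    [-0.08,-0.66,0.1],
    [-0.08,-0.66,0.35],
    [-0.08,-0.66,0.53],
    [-0.08,-0.66,0.58]
  ],
  "rot": [
    [0,0,0],
    [0,0,0],
    [0,0,0],
    [0,0,0],
    [0,0,0]
  ]
}}

```text
clock: 4.0
eef_pos: [512.9, 20.9, 79.8]
tcp_rot: [-3.14, 0.001, 0.184]
contact_force: [-16.7, 5.4, 60.1]
opening: -0.002
grasp_force: 29.9
```

Emit:
{"name": "play_rows", "arguments": {
  "dp": [
    [0,0.07,0.0],
    [0,0.14,0.0],
    [0,0.21,0.0],
    [0,0.28,0],
    [0,0.35,0]
  ],
  "rot": [
    [0,0,0],
    [0,0,0],
    [0,0,0],
    [0,0,0],
    [0,0,0]
  ]
}}

```text
clock: 4.42
eef_pos: [515.9, 5.6, 80.7]
tcp_rot: [3.141, -0.001, 0.184]
contact_force: [-9.6, -4.2, 37.4]
opening: 0.001
grasp_force: 17.4
```

Emit:
{"name": "play_rows", "arguments": {
  "dp": [
    [0,0,-0.3],
    [0,0,-0.6],
    [0,0,-0.6]
  ],
  "rot": [
    [0,0,0],
    [0,0,0],
    [0,0,0]
  ]
}}

```text
clock: 4.67
eef_pos: [516.3, 5.9, 103.6]
tcp_rot: [3.141, -0.002, 0.184]
contact_force: [0.9, 0.5, 0.1]
opening: 0.001
grasp_force: 0.0
```

```bash
python3 look.py w4
```

```text
{'clock': 4.667, 'eef_pos': [516.319, 5.909, 103.554], 'tcp_rot': [3.141, -0.002, 0.184], 'contact_force': [0.925, 0.457, 0.063]} [  1.7  53.8 103.6]
expected tab [446.78079282 245.95446064] ptr near [440.19737278 238.57381946]
tab 436 453 239 251 line col 445.81068322981366
line jig y [-35.15225276 -45.61226263]
231 1 446 446 jig [-22.5  -43.73]
232 3 446 448 jig [-23.35 -44.63]
233 4 446 449 jig [-24.21 -45.13]
234 3 446 448 jig [-25.07 -44.85]
235 3 446 448 jig [-25.93 -44.97]
236 3 446 448 jig [-26.79 -45.08]
237 3 446 448 jig [-27.65 -45.19]
238 4 445 448 jig [-28.52 -44.91]
239 4 445 448 jig [-29.38 -45.03]
```

About 0.6 mm is left by this oblique estimate. I'll look straight down on it, with the tab at the image centre, so perspective doesn't bias the measurement.

Emit:
{"name": "play_rows", "arguments": {
  "dp": [
    [-0.4,0.9,-0.2],
    [-0.8,1.7,-0.2],
    [-0.9,2.5,-0.2],
    [-0.9,2.5,-0.2],
    [-0.9,2.5,-0.2]
  ],
  "rot": [
    [0,0,0],
    [0,0,0],
    [0,0,0],
    [0,0,0],
    [0,0,0]
  ]
}}

```text
clock: 5.13
eef_pos: [497.6, -99.9, 109.6]
tcp_rot: [-3.141, 0.001, 0.181]
contact_force: [0.4, 1.0, -0.1]
opening: -0.005
grasp_force: 0.0
```

```bash
python3 look.py w5
python3 - <<'E'
import cv2
a=cv2.imread('pics/w5_full.png')[165:240,270:370]
cv2.imwrite('pics/w5c.png',cv2.resize(a,None,fx=8,fy=8,interpolation=cv2.INTER_CUBIC))
E
```

```text
{'clock': 5.133, 'eef_pos': [497.59, -99.874, 109.567], 'tcp_rot': [-3.141, 0.001, 0.181], 'contact_force': [0.363, 1.032, -0.052]} [-35.9 -46.9 109.6]
expected tab [320.02777744 198.26139675] ptr near [311.43681487 190.00967144]
tab 310 327 191 204 line col 318.8757446808511
line jig y [-35.37870383 -45.61674987]
181 2 318 319 jig [-21.89 -45.38]
182 2 318 319 jig [-22.68 -45.38]
183 2 318 319 jig [-23.46 -45.38]
184 2 318 319 jig [-24.25 -45.37]
185 2 318 319 jig [-25.04 -45.37]
186 2 318 319 jig [-25.83 -45.37]
187 3 318 320 jig [-26.62 -45.74]
188 2 318 319 jig [-27.41 -45.36]
189 2 318 319 jig [-28.2  -45.36]
190 2 318 319 jig [-29.   -45.36]
191 3 318 320 jig [-29.8  -45.73]
```

View pics/w5c.png

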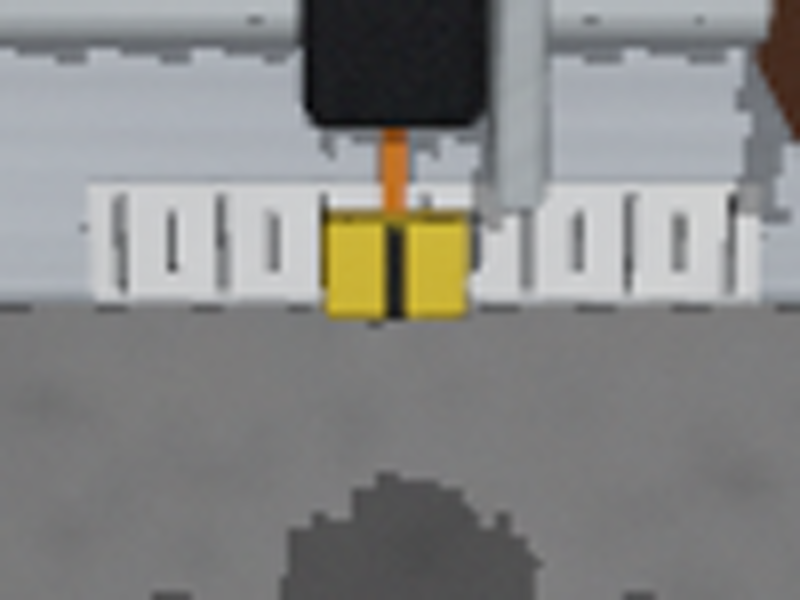

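The crop shows the orange pointer (x 383–408) centred on the black line (385–405), so they coincide to well under 0.3 mm. The wheel is done. Next I'll go to the +x side of the lever knob and descend beside it.

Emit:
{"name": "play_rows", "arguments": {
  "dp": [
    [0.6,0.8,0],
    [1.2,1.6,0],
    [1.7,2.35,0],
    [1.7,2.55,0.4],
    [1.7,2.55,0.9]
  ],
  "rot": [
    [0,0,0],
    [0,0,0],
    [0,0,0],
    [0,0,0],
    [0,0,0]
  ]
}}

```text
clock: 5.6
eef_pos: [586.8, -187.6, 74.9]
tcp_rot: [3.14, -0.004, 0.184]
contact_force: [-1.7, -0.4, -0.3]
opening: 0.001
grasp_force: 0.0
```

Emit:
{"name": "play_rows", "arguments": {
  "dp": [
    [0,0,0.3],
    [0,0,0.4],
    [0,0,0.4]
  ],
  "rot": [
    [0,0,0],
    [0,0,0],
    [0,0,0]
  ]
}}

```text
clock: 5.85
eef_pos: [582.4, -184.9, 57.2]
tcp_rot: [-3.14, 0.003, 0.185]
contact_force: [-0.5, 0.6, -0.1]
opening: -0.0
grasp_force: 0.0
```

Run:
```python
from rig import telemetry, optics
from h import *
s=telemetry.sense();f=optics.grab_frame("wrist");P=np.load("P.npy")
print(s["clock"],s["contact_force"],tojig(P,s["eef_pos"]).round(1))
F=wristframe(s,f);print(proj(F,jig(P,[[2,-147,76]])))
cv2.imwrite("pics/w6.png",f["color"][150:,160:480,::-1])
```

```text
5.85 [-0.48051298  0.61244146 -0.11245167] [  32.1 -145.9   57.2]
[[322.64307336 331.19701278]]
```

View pics/w6.png

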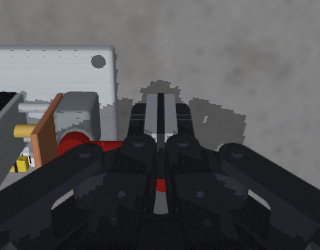

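The knob lies right behind the fingers, on their -x side; its red shows through the finger gap at about (322,335), as predicted. Now I'll push along its arc.

Emit:
{"name": "play_rows", "arguments": {
  "dp": [
    [-0.15,0.03,0],
    [-0.3,0.08,0],
    [-0.45,0.1,0],
    [-0.6,0.14,0],
    [-0.75,0.17,0]
  ],
  "rot": [
    [0,0,0],
    [0,0,0],
    [0,0,0],
    [0,0,0],
    [0,0,0]
  ]
}}

```text
clock: 6.32
eef_pos: [555.1, -199.0, 59.5]
tcp_rot: [3.141, -0.001, 0.183]
contact_force: [1.0, 0.8, -0.3]
opening: -0.001
grasp_force: 0.5
```

Emit:
{"name": "play_rows", "arguments": {
  "dp": [
    [-0.15,0.0,0],
    [-0.3,-0.02,0],
    [-0.45,-0.06,0],
    [-0.6,-0.11,0],
    [-0.72,-0.18,0]
  ],
  "rot": [
    [0,0,0],
    [0,0,0],
    [0,0,0],
    [0,0,0],
    [0,0,0]
  ]
}}

```text
clock: 6.73
eef_pos: [525.0, -196.8, 58.9]
tcp_rot: [3.142, 0.0, 0.183]
contact_force: [1.9, 0.1, 0.9]
opening: -0.001
grasp_force: 0.5
```

Emit:
{"name": "play_rows", "arguments": {
  "dp": [
    [-0.1,-0.07,0],
    [-0.2,-0.16,0],
    [-0.3,-0.27,0],
    [-0.38,-0.38,0],
    [-0.45,-0.5,0]
  ],
  "rot": [
    [0,0,0],
    [0,0,0],
    [0,0,0],
    [0,0,0],
    [0,0,0]
  ]
}}

```text
clock: 7.15
eef_pos: [503.9, -180.0, 58.8]
tcp_rot: [-3.142, 0.0, 0.184]
contact_force: [0.2, -0.3, -0.8]
opening: 0.001
grasp_force: 0.5
```

Emit:
{"name": "play_rows", "arguments": {
  "dp": [
    [-0.02,-0.04,0],
    [-0.03,-0.08,0],
    [-0.04,-0.11,0],
    [-0.04,-0.11,0]
  ],
  "rot": [
    [0,0,0],
    [0,0,0],
    [0,0,0],
    [0,0,0]
  ]
}}

```text
clock: 7.48
eef_pos: [502.7, -177.6, 59.1]
tcp_rot: [3.139, -0.001, 0.185]
contact_force: [1.2, -10.7, -2.6]
opening: 0.002
grasp_force: 5.0
```

Run:
```python
from rig import telemetry, optics
from h import *
s=telemetry.sense();P=np.load("P.npy")
print(s["clock"],s["contact_force"],tojig(P,s["eef_pos"]).round(1))
f=optics.grab_frame("top");g=f["color"]
hsv=cv2.cvtColor(g,cv2.COLOR_RGB2HSV);m=((hsv[:,:,0]<6)|(hsv[:,:,0]>174))&(hsv[:,:,1]>180)&(hsv[:,:,2]>100)
ys,xs=np.nonzero(m);k=(abs(xs-335)<40)&(abs(ys-205)<40)
print([tuple(map(int,p)) for p in zip(xs[k],ys[k])][::6])
for p in (1.0,1.2,1.3,1.45): print(p,proj(f,jig(P,[[-50*np.sin(p),-99-50*np.cos(p),76]])))
```

```text
7.4833 [  1.21289566 -10.74446386  -2.62640192] [ -44.9 -124.3   59.1]
[]
1.0 [[349.35577982 212.41278766]]
1.2 [[345.64509512 215.10553171]]
1.3 [[343.60445422 216.16052953]]
1.45 [[340.36939604 217.34802321]]
```

A force of -10.7 N with the finger 19 mm behind the expected stop position means the lever is at its stop. I'll back away along -y, lift off and check.

Emit:
{"name": "play_rows", "arguments": {
  "dp": [
    [0,0.25,0],
    [0,0.5,0],
    [0,0.6,-0.7],
    [-0.3,0.6,-1.6],
    [-0.8,0.6,-2.4]
  ],
  "rot": [
    [0,0,0],
    [0,0,0],
    [0,0,0],
    [0,0,0],
    [0,0,0]
  ]
}}

```text
clock: 7.95
eef_pos: [475.9, -206.4, 155.9]
tcp_rot: [-3.141, -0.0, 0.184]
contact_force: [0.6, -0.8, 0.1]
opening: 0.002
grasp_force: 0.0
```

Emit:
{"name": "play_rows", "arguments": {
  "dp": [
    [-0.3,-0.8,-0.2],
    [-0.3,-1.6,-0.2],
    [-0.3,-2.4,-0.2],
    [-0.3,-2.6,-0.2],
    [-0.3,-2.6,-0.2]
  ],
  "rot": [
    [0,0,0],
    [0,0,0],
    [0,0,0],
    [0,0,0],
    [0,0,0]
  ]
}}

```text
clock: 8.37
eef_pos: [443.7, -104.4, 163.1]
tcp_rot: [-3.141, 0.0, 0.186]
contact_force: [1.1, -0.0, -0.1]
opening: 0.0
grasp_force: 0.0
```

```bash
python3 look.py w7
python3 - <<'E'
from h import *
F=dict(np.load("w7.npz"));P=np.load("P.npy")
for p in(1.3,1.4,1.45): print(p,proj(F,jig(P,[[-50*np.sin(p),-99-50*np.cos(p),76],[0,-99,50]])).round(1))
print(proj(F,jig(P,[[0,-60,20]])))
a=F["color"][:240,180:500,::-1]
cv2.imwrite('pics/w7c.png',cv2.resize(a,None,fx=2.5,fy=2.5,interpolation=cv2.INTER_CUBIC))
E
```

```text
{'clock': 8.367, 'eef_pos': [443.722, -104.433, 163.06], 'tcp_rot': [-3.141, 0.0, 0.186], 'contact_force': [1.099, -0.013, -0.061]} [-89.7 -41.6 163.1]
expected tab [326.35709761 120.02421982] ptr near [318.93421239 111.86648619]
tab 318 333 115 125 line col 325.3552581982661
line jig y [-35.9821819  -45.62357769]
98 8 322 329 jig [-17.45 -45.59]
99 8 322 329 jig [-18.27 -45.59]
100 8 322 329 jig [-19.09 -45.6 ]
101 7 322 329 jig [-19.92 -45.91]
102 2 325 326 jig [-20.74 -45.61]
103 2 325 326 jig [-21.57 -45.62]
104 2 325 326 jig [-22.4  -45.63]
105 2 325 326 jig [-23.23 -45.63]
106 2 325 326 jig [-24.07 -45.64]
107 2 325 326 jig [-24.9  -45.65]
108 2 325 326 jig [-25.74 -45.65]
109 2 325 326 jig [-26.57 -45.66]
110 2 325 326 jig [-27.41 -45.67]
111 2 325 326 jig [-28.25 -45.67]
112 2 325 326 jig [-29.09 -45.68]
1.3 [[418.4 145.2]
 [397.   75.6]]
1.4 [[411.6 146.6]
 [397.   75.6]]
1.45 [[408.2 147.1]
 [397.   75.6]]
[[342.72133157  76.50378743]]
```

View pics/w7c.png

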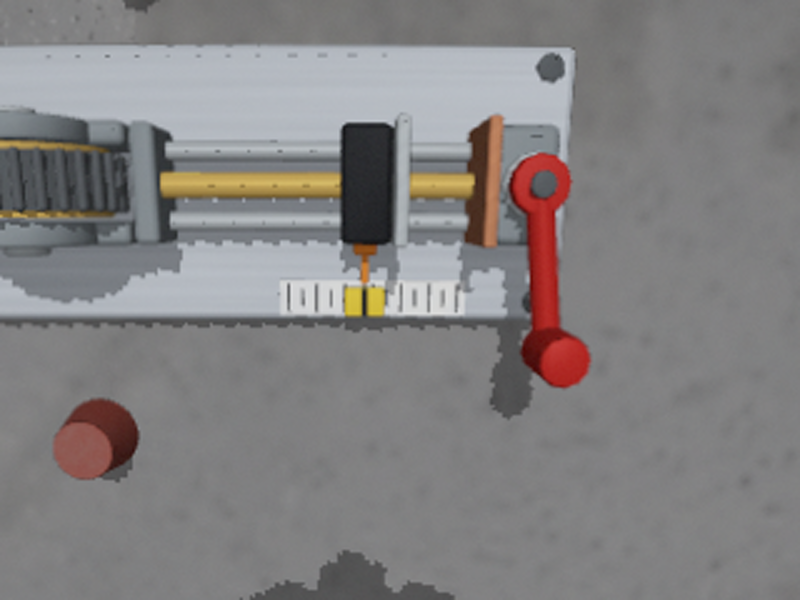

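The view shows the pointer on the line (cols 325.5 and 325.4). The lever arm points to -x with its knob at (405,145) px, which is its stop, and the hand is clear.

```bash
python3 -c "
from rig import r
print(r.sign_off())"
```

```text
the job is handed in; nothing more can be done
None
```

The job is handed in: the wheel was rolled until the pointer sat on the gauge line (within about 0.3 mm by camera), then the lever was pushed to its stop and the hand taken clear at about 8.4 s; one wheel stroke pressed harder than intended, about 60 N at the fingertip.

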